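# Hang a test-jig gate: line up the hinge and hold it for the pin

## Robot

A 7-joint arm with a two-finger parallel gripper is mounted at the origin on the work surface. World frame = base frame: x ahead of the robot, y to its left, z up, the work surface at z = 0. Lengths are in m, angles in rad, forces in N, time in s.
With the tool pointing down it reaches from about 0.4 to 0.9 m from the base axis. Payload 5.5 kg.
Tool frame: the origin (TCP) lies at the very end of the fingers, on their centre line; the grasp point (between the pads) lies 19 mm behind it; z points along the fingers, y is the direction in which the jaws open and shut (so a half turn about z gives the same grasp; the last joint's range is limited). The gripper opens to 92 mm and grips with 3 to 60 N. Pads are 19 mm wide; open, the fingers measure 130 mm over their backs; the gripper's body (75 mm by 190 mm) begins 47 mm behind the grasp point.
Start: joints at [-1.016, 0.501, -0.427, 1.55, 0.221, 1.138, -0.21], TCP at [0.187, 0.623, 0.227] pointing down, gripper open.
Joint ranges: [-2.88, 2.88], [-0.31, 2.03], [-1.54, 1.56], [0.2, 2.42], [-1.41, 4.55], [0.19, 2.02], [-2.57, 2.57]. Speed limits (rad/s): [2.57, 2.57, 3.14, 3.14, 3.14, 3.14, 3.14].

## Interface

Orientations are given as [roll, pitch, yaw] about the fixed x, y, z axes, in that order (R = Rz(yaw) Ry(pitch) Rx(roll)).
In Python, from cell import env gives the robot as it stands.
- The arm moves only by the shell command python3 -m crank 'ROWS' [FORCE]. ROWS is JSON, a list of rows, each a list of 3 entries, a list of its own where there are three numbers: the turn, a rotation vector about the tool's x, y, z in rad, then the shift along the tool's x, y, z in cm, then the finger opening in cm, from 0 to 9.18. In form: [[[rx, ry, rz], [dx, dy, dz], gripper], ...]. A call has 1 to 12 rows; each row is the pose to reach, as a shift and turn from the pose measured when the call began, along the tool's axes at that moment; what a row does not reach only later rows make up. A row lasts 1/12 s, in which the tool goes at most 41.7 mm and 7.16 degrees, less where a joint would pass 70% of its speed; a pose out of reach is approached as far as the arm can. A call with a gripper value outside its range is refused whole. The fingers move at their own pace and stop on an object; FORCE is the grip in N (left out, the last holds). Time passes only in rows, so rows that repeat a pose let the fingers close. It gives the time, the measured TCP pose, the force and the opening at its end, in the units of the state.
- env.read_state(): the state, without advancing time (a new reading comes with each control period).
- env.grab_frame(name): name is "side" or "top" or "wrist"; returns a dict with "image" (400x640x3 uint8, red, green, blue), "z_map" (400x640 float32, m along the optical axis (not along the pixel's ray), 0 where there is no reading), "fovy" (degrees; the focal length in pixels is half the picture's height over the tangent of half this angle, whatever the lens; pixels are square), "cx", "cy" (the principal point, pixels), "T" (4x4, takes a point from camera to world coordinates). Camera axes: x right, y down, z forward; pixel columns grow to the right and rows downward; lengths in m; the calibration is good to about 2 mm. The wrist camera is an equidistant fisheye: a pixel r from the principal point sees the ray r / f radians off the axis. A picture is of the moment at which its call begins.
- env.job_done(): hands the job in, once; it reports no verdict.
The state is a dict: "time": time; "joint_positions": joint angles; "joint_vel": joint speeds; "effort": joint torques, N m; "ee_pos": TCP position; "ee_rot": TCP orientation; "contact_force": force on the tool from outside, world axes, zero at the start; "moment": the same for the moment, N m; "width": finger opening in m.
Only numpy, scipy, OpenCV 4.12 (cv2) and the standard library are available. Lean on these libraries where they do the work, as an engineer would, in place of code of your own. Each camera call takes 0.05 s, during which the arm holds its last target.

## Task

Take the brown gate out of the slotted rack, set its hinge barrel gently down on the white rail between the test jig's two hinge lugs, and hold it there upright, its four white pushers facing the jig's front, so that the barrel's hole lines up with the holes in both lugs. Finish like that, still gripping the gate, so that I can push the hinge pin through. Leave the circuit board in the rack and the other things on the bench where they are.

Things in the scene. Friction and masses are not known exactly. Their poses are not given: they have to be found in the camera images.
- gate_center (a point): centre of the brown board of the gate (loose hinge half, about 0.3 kg). Board 120 wide (y) x 120 high (z) x 10 thick (x), upright in a rack slot; its top edge is 60 above this point, its lower edge 60 below. The middle 90 of its top 40 is bare on both faces: grip there, across the thickness, from above. Axes: z up the board, y along the hinge bore, x to the barrel's side, pushers on the -x face.
- bore_left (a point): centre of the barrel's end face on the gate's +y side (mouth of its bore): x=11, y=28, z=0 in the gate's frame; gate axes
- bore_right (a point): the same on the gate's -y side: x=11, y=-28, z=0
- gate: the gate; origin 78 below gate_center. Metal barrel on the +x side: axis along y through x=11, z=0 (11 behind the board's middle plane), 22 diameter, 56 long, 12 bore; a 4 thick metal leaf, 50 wide, joins it to the board up to z=52. On the -x face four white pushers, 10 diameter, 18 long, at y +-32, z 50 and 90, and small steel latch strikers in the top corners. Axes as gate_center.
- hinge_axis (a point): the jig's hinge axis half-way between its two lugs, 102 above the bench. Axes: y along the lugs' bores (12 diameter), z up, x to the jig's rear. The grey metal lugs, 16 wide (y) and 24 deep (x), rise to 12 above this point; the gap between them is 62 (y -31 to 31), so the barrel has 3 play either side. A gate hung right has its axes parallel to these, pointing the same way.
- jig: the board test jig, fixed: dark grey box 170 deep x 150 wide, brown top 60 above the bench, a green board in a nest on it. Front = -x side, hinge at the rear (+x). Origin on the bench right below hinge_axis, same axes; the box reaches 150 in front of it and 20 behind.
- rail: white plastic rail on the jig between the lugs: 14 wide (x), 62 long (y), its flat top 90.8 above the bench, 11.2 below hinge_axis; origin at the centre of its underside. With the barrel resting on it the bores are level. Let go, the gate topples forward off it.
- rack: fixed dark slotted rack, 150 (x) x 136 (y), 66 high; origin at the centre of its underside. Three slots run across it along y, at x = -40, 0 and +40, each 12 wide and 26 deep, their floor 40 above the bench. The gate stands in the first or the last of them, its lower board corners in the slots of both cheeks, and its pushers facing the rack's -x side.
- carrier_center (a point): centre of the circuit board in a blue frame, 10 x 120 x 60 high, that stands in the other outer slot of the rack (its top is 100 above the bench); stays there
- pin: steel hinge pin, 8 diameter, 110 long with a tapered nose, lying in the small blue tray; stays there; origin under its middle
- tray: small fixed dark blue tray 140 x 50 x 14 high between jig and rack; origin at the centre of its underside
- phone: white phone 138 x 68 x 9 lying on the bench; origin at the centre of its underside; stays there
- spool: solder spool 60 diameter, 48 high, standing on the bench; origin at the centre of its underside; stays there
Mind the look-alikes: they are no part of the job. Leave any pink look-alike of the gate alone.

How it is judged:
By the outcome, as a careful person would: the job done as asked, in the order asked, and still so for the second after the job is handed in, while the arm keeps its last pose, push and grip.
It also fails if it takes over 40 s, if anything falls off the work surface, if the arm or the gripper's body presses on something with over 40 N, if the wrist force passes 120 N, or if a joint passes its speed limit or range.

## Working session

There is one attempt and no reset: what is moved stays moved. The work goes in short steps, Python scripts to look and compute and a shell command to move; the robot and the scene stay as the last step left them, time stands still between calls to the robot, and variables do not carry over. Pictures are saved under pics/ and viewed, and the job is handed in when it is done.

```bash
ls; mkdir -p pics
python3 - <<'E'
from cell import env
import cv2,numpy as np
s=env.read_state(); print(s)
for n in ["side","top","wrist"]:
    f=env.grab_frame(n); cv2.imwrite(f"pics/{n}0.png",f["image"][:,:,::-1]); print(n,f["fovy"],f["cx"],f["cy"],np.round(f["T"],3).tolist())
    np.savez(f"{n}0.npz",**f)
E
```

```text
pics
{'time': 0.0, 'joint_positions': array([-1.01581572,  0.50184654, -0.42679943,  1.55147593,  0.22078274,
        1.13832221, -0.21033637]), 'joint_vel': array([ 0.00103667, -0.0007659 , -0.00075286, -0.00230115, -0.000712  ,
       -0.001322  ,  0.00098474]), 'effort': array([-7.27123224e-04, -5.66599774e+01, -5.81667870e+00, -2.79118627e+01,
       -6.86820480e-02,  3.08161543e-02,  1.97782929e-04]), 'ee_pos': array([0.18680176, 0.62182083, 0.22566913]), 'ee_rot': array([-3.13959755e+00, -7.72569193e-05,  2.84983560e+00]), 'contact_force': array([ 0.14924182, -0.30977534, -0.72141457]), 'moment': array([-0.03128285,  0.04224432,  0.01774975]), 'width': 0.09199730322039865}
side 43.40130925847054 330.81981382404666 199.93057206518793 [[-0.941, -0.194, 0.279, 0.091], [-0.339, 0.495, -0.8, 1.415], [0.018, -0.847, -0.531, 0.911], [0.0, 0.0, 0.0, 1.0]]
top 53.488278142861425 319.76481234501614 200.95567809755727 [[-0.04, -0.979, 0.2, 0.264], [-0.999, 0.04, -0.004, 0.197], [-0.004, -0.2, -0.98, 1.438], [0.0, 0.0, 0.0, 1.0]]
wrist 65.70646984690485 320.4928372067605 197.80983696041164 [[0.287, 0.919, 0.27, 0.115], [0.958, -0.275, -0.083, 0.644], [-0.002, 0.282, -0.959, 0.384], [0.0, 0.0, 0.0, 1.0]]
```

View pics/side0.png

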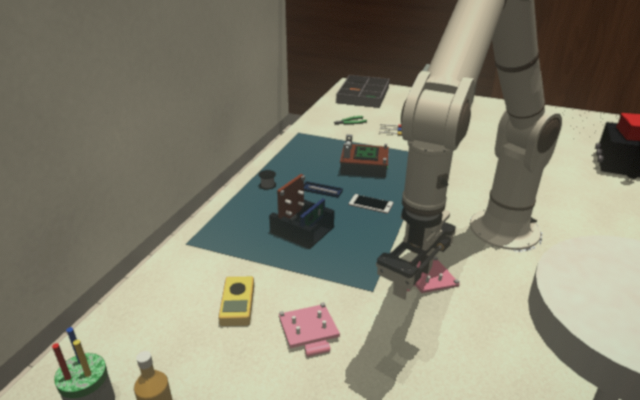

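View pics/top0.png

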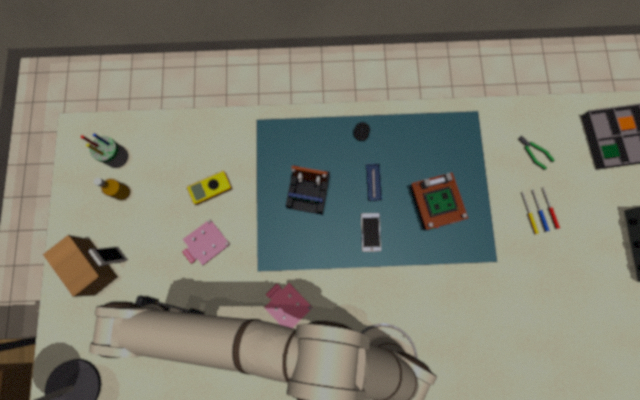

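View pics/wrist0.png

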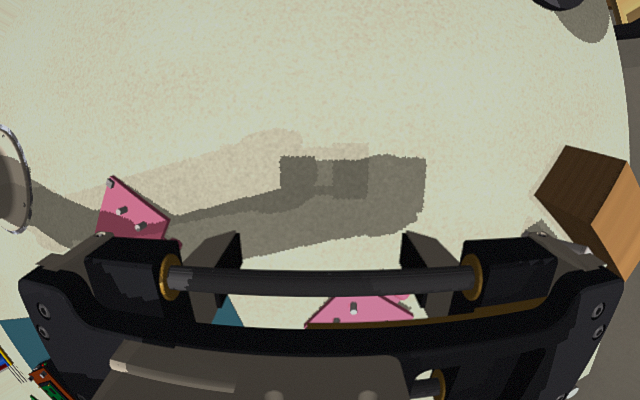

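Brown gate candidates: the brown board in the rack (top 310,172; side 291,197). The pink look-alikes are at top (207,242) and (288,303), and the jig's brown top is at (438,200). I choose the one in the rack, and I'm cropping in to check it.

```bash
cat > h.py <<'E'
import numpy as np,cv2
def cloud(f):
    img=f["image"];z=f["z_map"];h,w=z.shape
    fl=h/2/np.tan(np.radians(float(f["fovy"]))/2)
    u,v=np.meshgrid(np.arange(w),np.arange(h))
    P=np.stack([(u-f["cx"])/fl*z,(v-f["cy"])/fl*z,z],-1)
    return P@f["T"][:3,:3].T+f["T"][:3,3]
def load(n): return dict(np.load(n))
def proj(f,p):
    h=400;fl=h/2/np.tan(np.radians(float(f["fovy"]))/2)
    q=(np.asarray(p)-f["T"][:3,3])@f["T"][:3,:3]
    return np.stack([q[...,0]/q[...,2]*fl+f["cx"],q[...,1]/q[...,2]*fl+f["cy"]],-1)
E
python3 - <<'E'
from h import *
for n,(a,b,c,d) in {"side":(250,120,410,250),"top":(270,150,480,245)}.items():
    im=load(n+"0.npz")["image"][b:d,a:c,::-1]
    k=800//(c-a); k=min(k,600//(d-b))
    cv2.imwrite(f"pics/{n}0c.png",cv2.resize(im,None,fx=k,fy=k,interpolation=2)); print(n,k)
f=load("top0.npz");P=cloud(f)
g=P[...,2]
# height map
hm=np.clip(g[140:260,250:500]/0.18,0,1)
cv2.imwrite("pics/hm.png",cv2.resize(cv2.applyColorMap((hm*255).astype(np.uint8),cv2.COLORMAP_JET),None,fx=3,fy=3,interpolation=0))
E
```

```text
side 4
top 3
```

View pics/side0c.png

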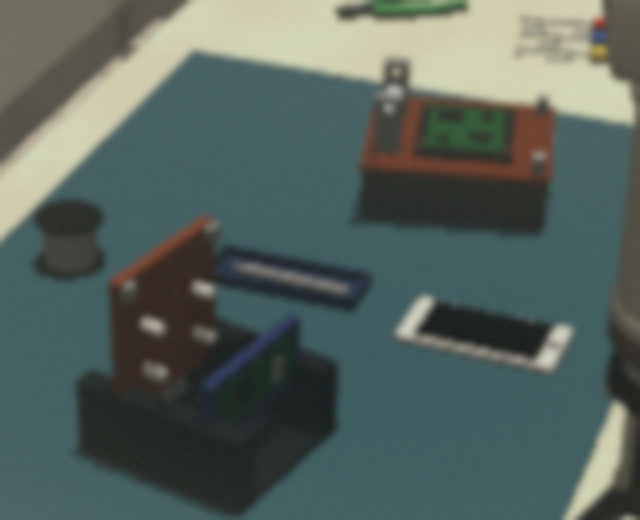

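View pics/top0c.png

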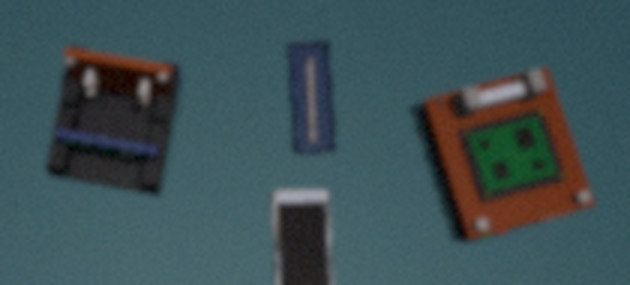

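View pics/hm.png

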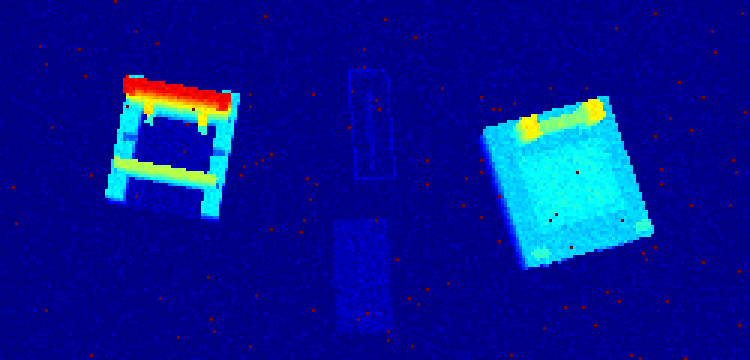

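The crops confirm the choice: the brown board with four white pushers stands in the rack's far (+x) slot, pushers towards the robot and the blue-framed board. The jig's hinge lugs and white rail are at its far side (top image ~435,182). Next I'm fitting their poses from depth.

```bash
cat > fit.py <<'E'
from h import *
def fit(f,box,zlo,zhi,extra=None):
    P=cloud(f);a,b,c,d=box
    q=P[b:d,a:c].reshape(-1,3); m=(q[:,2]>zlo)&(q[:,2]<zhi)
    q=q[m]
    r=cv2.minAreaRect(q[:,:2].astype(np.float32)*1000)
    return q,r
E
python3 - <<'E'
from fit import *
f=load("top0.npz")
for n,box,lo,hi in [("gate top",(285,160,335,200),.153,.167),("rack",(280,160,335,220),.055,.075),("carrier",(280,160,335,220),.093,.106),("jig top",(405,165,475,235),.05,.07),("lugs",(405,165,475,200),.105,.12),("rail",(405,165,475,200),.085,.096)]:
    q,r=fit(f,box,lo,hi); print(n,len(q),np.round(q.mean(0),4),np.round(r[0],1),np.round(r[1],1),round(r[2],2), q[:,2].mean().round(4))
q,_=fit(f,(405,165,475,200),.105,.12)
_,lab,c=cv2.kmeans(q[:,:2].astype(np.float32),2,None,(3,50,1e-6),5,0);print(c,[np.sum(lab==i) for i in (0,1)])
# plane/line fits
from numpy.linalg import svd
for box,lo,hi in [((285,160,335,200),.153,.167),((280,160,335,220),.093,.106)]:
    q,_=fit(f,box,lo,hi); c=q[:,:2].mean(0);u,s,v=svd(q[:,:2]-c);print(c,np.degrees(np.arctan2(v[0,1],v[0,0])))
E
```

```text
gate top 133 [0.6333 0.2262 0.1591] [631.7 226.8] [119.8  18.8] 77.29 0.1591
rack 408 [0.5849 0.233  0.0652] [595.7 234.9] [134.4 151.8] 77.35 0.0652
carrier 135 [0.5702 0.2417 0.0991] [593.1 235.6] [119.9  89. ] 77.04 0.0991
jig top 1716 [ 0.5244 -0.2282  0.0622] [ 533.1 -230.5] [174.4 156.6] 12.78 0.0622
lugs 78 [ 0.5953 -0.2147  0.1133] [ 596.  -214.6] [23.6 94. ] 13.02 0.1133
rail 83 [ 0.5968 -0.22    0.0905] [ 595.7 -213.4] [24.5 92.6] 12.14 0.0905
[[ 0.5869278  -0.17714703]
 [ 0.60377157 -0.25232494]] [np.int64(39), np.int64(39)]
[0.63328807 0.22618706] -102.51863217281925
[0.57021539 0.24168993] -94.23020403160106
```

```bash
cat >> h.py <<'E'
from scipy.spatial.transform import Rotation as R
def plan(tp,tyaw,s=None):
    if s is None:
        from cell import env; s=env.read_state()
    R0=R.from_euler('xyz',s['ee_rot']); Rt=R.from_euler('xyz',[np.pi,0,tyaw])
    rv=(R0.inv()*Rt).as_rotvec(); d=R0.inv().apply(np.asarray(tp)-s['ee_pos'])*100
    print("t",round(s['time'],2),"rv",np.round(rv,4),"shift",np.round(d,2),"F",np.round(s['contact_force'],1),"w",round(s['width']*1000,1),"pos",np.round(s['ee_pos'],4),"rot",np.round(s['ee_rot'],4))
E
python3 -c "
from h import *
plan([.6335,.2265,.26],np.radians(77.4))"
```

```text
t 0.15 rv [-1.200e-03  1.100e-03  1.499e+00] shift [-54.15 -25.04  -3.37] F [-0.6 -0.2 -0.2] w 92.0 pos [0.1869 0.622  0.2259] rot [-3.1401 -0.      2.8499]
```

```bash
python3 -m crank '[[[0,0,0.03],[-1,-0.5,-1],9.18],[[0,0,0.09],[-3.2,-1.5,-2],9.18],[[0,0,0.16],[-6,-2.7,-3],9.18],[[0,0,0.25],[-9.2,-4.2,-3.4],9.18],[[0,0,0.34],[-12.4,-5.7,-3.4],9.18],[[0,0,0.43],[-15.7,-7.2,-3.4],9.18],[[0,0,0.52],[-19,-8.7,-3.4],9.18],[[0,0,0.61],[-22.2,-10.2,-3.4],9.18],[[0,0,0.7],[-25.5,-11.8,-3.4],9.18],[[0,0,0.79],[-28.7,-13.3,-3.4],9.18],[[0,0,0.88],[-32,-14.8,-3.4],9.18],[[0,0,0.95],[-34.5,-16,-3.4],9.18]]'
python3 -c "
from h import *
plan([.6335,.2265,.26],np.radians(77.4))
from cell import env;s=env.read_state();print(s['joint_positions'].round(3))"
```

```text
time: 1.15
ee_pos: [0.4743, 0.3658, 0.261]
ee_rot: [3.141, 0.002, 1.891]
contact_force: [1.3, 0.3, 0.7]
width: 0.0921
t 1.15 rv [0.0009 0.0021 0.5396] shift [-18.23  10.74   0.15] F [1.3 0.3 0.7] w 92.1 pos [0.4743 0.3658 0.261 ] rot [3.1413e+00 2.2000e-03 1.8905e+00]
[-0.598  0.35  -0.135  1.655  0.053  1.141 -0.427]
```

```bash
python3 -m crank '[[[0,0,0.08],[-2.5,1.5,0],9.18],[[0,0,0.17],[-5.5,3.2,0],9.18],[[0,0,0.26],[-8.7,5.1,0],9.18],[[0,0,0.36],[-12,7,0],9.18],[[0,0,0.45],[-15,8.9,0],9.18],[[0,0,0.51],[-17.3,10.2,0.1],9.18],[[0,0,0.54],[-18.2,10.7,0.1],9.18],[[0,0,0.54],[-18.2,10.7,0.1],9.18]]'
cat >> h.py <<'E'
def wcloud(f):
    z=f["z_map"];h,w=z.shape;fl=h/2/np.tan(np.radians(float(f["fovy"]))/2)
    u,v=np.meshgrid(np.arange(w),np.arange(h));dx=u-f["cx"];dy=v-f["cy"];r=np.hypot(dx,dy);th=r/fl
    t=np.tan(th)/np.maximum(r,1e-9)
    P=np.stack([dx*t*z,dy*t*z,z],-1)
    return P@f["T"][:3,:3].T+f["T"][:3,3]
def wproj(f,p):
    fl=200/np.tan(np.radians(float(f["fovy"]))/2)
    q=(np.asarray(p)-f["T"][:3,3])@f["T"][:3,:3]
    rr=np.hypot(q[...,0],q[...,1]);th=np.arctan2(rr,q[...,2])
    k=th*fl/rr
    return np.stack([q[...,0]*k+f["cx"],q[...,1]*k+f["cy"]],-1)
def snap(n,tag):
    from cell import env
    f=env.grab_frame(n);cv2.imwrite(f"pics/{n}{tag}.png",f["image"][:,:,::-1]);np.savez(f"{n}{tag}.npz",**f);return f
E
python3 -c "
from h import *
snap('wrist','1')
plan([.6335,.2265,.26],np.radians(77.4))
from cell import env;s=env.read_state();print(s['joint_positions'].round(3))"
```

```text
time: 1.82
ee_pos: [0.6352, 0.2219, 0.2606]
ee_rot: [3.139, 0.004, 1.343]
contact_force: [-0.2, -0.9, -0.2]
width: 0.0918
t 1.87 rv [ 0.001   0.0021 -0.0031] shift [ 0.15 -0.03  0.06] F [-0.4 -0.1  0.3] w 92.1 pos [0.6334 0.225  0.2606] rot [3.1405e+00 2.1000e-03 1.3478e+00]
[-0.411  0.479  0.041  1.464 -0.018  1.199 -0.591]
```

View pics/wrist1.png

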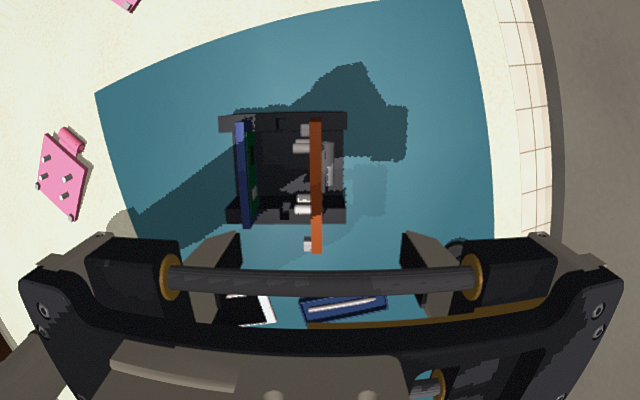

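The wrist view shows the gate's top edge from (315,120) to (317,252), between the open fingers. The barrel is on the right (+x) side and the pushers on the left, facing the blue carrier. I'm measuring it precisely now.

Run:
```python
from h import *
f=load("wrist1.npz");P=wcloud(f);im=f["image"].astype(int)
br=(im[...,0]>im[...,2]+50)
sub=np.zeros_like(br);sub[110:262,285:345]=1
m=br&sub&(abs(P[...,2]-.16)<.007)
q=P[m];print(len(q),q.mean(0))
r=cv2.minAreaRect((q[:,:2]*1000).astype(np.float32));print(r)
c=np.median(q[:,:2],0);u,s,v=np.linalg.svd(q[:,:2]-q[:,:2].mean(0));print(np.degrees(np.arctan2(v[0,1],v[0,0])))
y=-12.6;Rz=R.from_euler('z',y,degrees=True).as_matrix()[:2,:2]
l=q[:,:2]@Rz; print(np.percentile(l,[0,1,50,99,100],axis=0)*1000, "predicted", (np.array([.6347,.2261])@Rz)*1000)
# rack top
m=(abs(P[...,2]-.066)<.006);m[:100]=0;m[230:]=0;m[:,:215]=0;m[:,350:]=0
q=P[m];l=q[:,:2]@Rz;print("rack",np.percentile(l,[0,1,50,99,100],axis=0)*1000)
s=snap
print(R.from_matrix(Rz@np.eye(2) if 0 else np.eye(3)).as_rotvec())
```

```text
1449 [0.63395869 0.23067949 0.16026057]
((633.2412719726562, 227.77520751953125), (119.46383666992188, 9.667133331298828), 77.35713958740234)
-102.53723627280665
[[563.42728662 300.69662328]
 [563.5983954  302.14741301]
 [568.3770974  365.08487283]
 [573.02794454 419.28388573]
 [573.13640956 420.16169856]] predicted [570.09218192 359.11029519]
rack [[452.54952059 292.95855568]
 [454.15621081 293.79977876]
 [522.19129859 408.78432734]
 [602.14444571 427.07175439]
 [603.50188109 427.73799003]]
[0. 0. 0.]
```

```bash
python3 -c "
from h import *
plan([.6332,.2278,.119],np.radians(77.4))"
```

```text
t 1.87 rv [ 0.001   0.0021 -0.0031] shift [ 0.3  -0.1  14.16] F [-0.4 -0.1  0.3] w 92.1 pos [0.6334 0.225  0.2606] rot [3.1405e+00 2.1000e-03 1.3478e+00]
```

```bash
python3 -m crank '[[[0.001,0.002,0],[0.3,-0.1,1],9.18],[[0.001,0.002,0],[0.3,-0.1,3],9.18],[[0.001,0.002,0],[0.3,-0.1,5.5],9.18],[[0.001,0.002,0],[0.3,-0.1,8],8],[[0.001,0.002,0],[0.3,-0.1,10.5],7],[[0.001,0.002,0],[0.3,-0.1,12.5],6],[[0.001,0.002,0],[0.3,-0.1,13.7],5],[[0.001,0.002,0],[0.3,-0.1,14.1],4],[[0.001,0.002,0],[0.3,-0.1,14.1],4],[[0.001,0.002,0],[0.3,-0.1,14.1],4]]' 15
python3 -c "
from h import *
snap('wrist','2')
plan([.6332,.2278,.119],np.radians(77.4))"
```

```text
time: 2.7
ee_pos: [0.6334, 0.2289, 0.1205]
ee_rot: [3.141, -0.001, 1.349]
contact_force: [-0.1, 0.2, 0.7]
width: 0.0497
t 2.75 rv [ 0.0019 -0.0016 -0.0023] shift [-0.11 -0.05  0.21] F [-0.3 -0.9 -0.4] w 45.6 pos [0.6339 0.2288 0.1211] rot [ 3.1397e+00 -1.6000e-03  1.3486e+00]
```

View pics/wrist2.png

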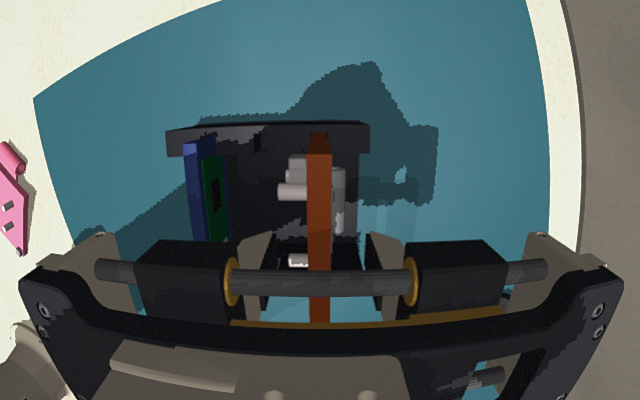

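The board sits centred between the fingers (x≈318) and the pads clear the pushers. I'm closing now.

```bash
python3 -m crank '[[[0,0,0],[-0.1,0,0.2],2.5],[[0,0,0],[-0.1,0,0.2],1.6],[[0,0,0],[-0.1,0,0.2],1.2],[[0,0,0],[-0.1,0,0.2],0.8],[[0,0,0],[-0.1,0,0.2],0.5],[[0,0,0],[-0.1,0,0.2],0.5],[[0,0,0],[-0.1,0,0.2],0.5],[[0,0,0],[-0.1,0,0.2],0.5],[[0,0,0],[-0.1,0,0.2],0.5]]' 15
python3 -m crank '[[[0,0,0],[0,0,0],0.3],[[0,0,0],[0,0,0],0.3],[[0,0,0],[0,0,0],0.3]]' 45
python3 -c "
from h import *
plan([.6332,.2278,.119],np.radians(77.4))"
```

```text
time: 3.5
ee_pos: [0.6334, 0.2279, 0.1193]
ee_rot: [3.14, -0.001, 1.349]
contact_force: [-1.6, 0.6, 4.3]
width: 0.0095
time: 3.75
ee_pos: [0.6334, 0.2279, 0.1193]
ee_rot: [3.14, -0.002, 1.349]
contact_force: [-1.5, -0.3, 1.7]
width: 0.0097
t 3.75 rv [ 0.0013 -0.0015 -0.0022] shift [-0.02 -0.02  0.03] F [-1.5 -0.3  1.7] w 9.7 pos [0.6334 0.2279 0.1193] rot [ 3.1403e+00 -1.5000e-03  1.3487e+00]
```

Gripped: width 9.7 mm. I'm lifting straight up.

```bash
python3 -m crank '[[[0,0,0],[0,0,-0.3],0.3],[[0,0,0],[0,0,-0.9],0.3],[[0,0,0],[0,0,-1.8],0.3],[[0,0,0],[0,0,-3],0.3],[[0,0,0],[0,0,-4.5],0.3],[[0,0,0],[0,0,-6.3],0.3],[[0,0,0],[0,0,-8.3],0.3],[[0,0,0],[0,0,-10.3],0.3],[[0,0,0],[0,0,-12.3],0.3],[[0,0,0],[0,0,-14],0.3],[[0,0,0],[0,0,-15],0.3],[[0,0,0],[0,0,-15],0.3]]'
python3 -c "
from h import *
snap('wrist','3');snap('side','3');snap('top','3')
import numpy as np
plan([.5853,-.2170,.27],np.radians(102.75))"
```

```text
time: 4.75
ee_pos: [0.6349, 0.2283, 0.2734]
ee_rot: [3.135, -0.005, 1.349]
contact_force: [1.5, 0.2, -2.9]
width: 0.0097
t 4.9 rv [ 1.000e-04 -6.000e-04 -4.446e-01] shift [-44.4    5.18  -0.19] F [-0.3  0.6 -5.4] w 9.8 pos [0.6325 0.2275 0.2683] rot [-3.1416e+00 -6.0000e-04  1.3487e+00]
```

View pics/wrist3.png

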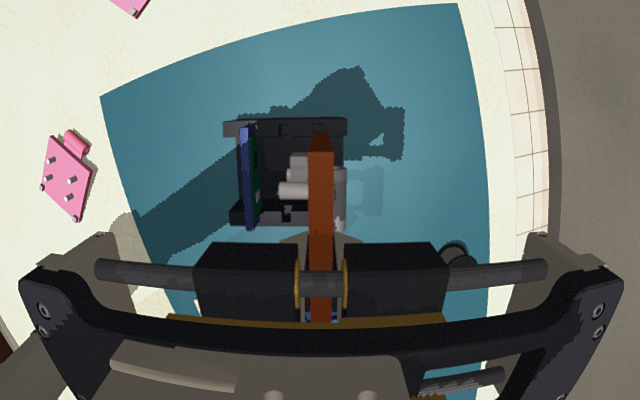

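View pics/side3.png

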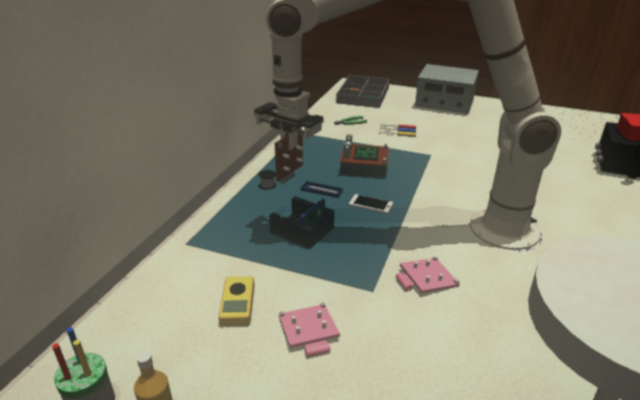

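The gate came out upright in the grip (side image ~290,160) and the carrier stayed in the rack. Now I'm carrying it to the jig.

```bash
python3 -m crank '[[[0,0,-0.01],[-0.7,0.1,0],0.3],[[0,0,-0.03],[-2.2,0.3,0],0.3],[[0,0,-0.05],[-4.5,0.5,0],0.3],[[0,0,-0.08],[-7.5,0.9,0],0.3],[[0,0,-0.11],[-10.5,1.2,0],0.3],[[0,0,-0.14],[-13.5,1.6,0],0.3],[[0,0,-0.17],[-16.5,1.9,0],0.3],[[0,0,-0.2],[-19.5,2.3,0],0.3],[[0,0,-0.23],[-22.5,2.6,0],0.3],[[0,0,-0.26],[-25.5,3,0],0.3],[[0,0,-0.29],[-28.5,3.3,0],0.3],[[0,0,-0.32],[-31.5,3.7,0],0.3]]'
python3 -c "
from h import *
plan([.5853,-.2170,.27],np.radians(102.75))
from cell import env;s=env.read_state();print(s['joint_positions'].round(3))"
```

```text
time: 5.9
ee_pos: [0.5976, -0.0899, 0.2668]
ee_rot: [-3.139, -0.001, 1.67]
contact_force: [0.2, -0.4, -3.2]
width: 0.0097
t 5.9 rv [-0.0024 -0.0009 -0.1231] shift [-12.52  -2.49  -0.33] F [ 0.2 -0.4 -3.2] w 9.7 pos [ 0.5976 -0.0899  0.2668] rot [-3.1392e+00 -8.0000e-04  1.6702e+00]
[ 0.036  0.352  0.089  1.638 -0.034  1.155  0.233]
```

```bash
python3 -m crank '[[[0,0,-0.03],[-3,-0.6,-0.1],0.3],[[0,0,-0.06],[-5.6,-1.1,-0.2],0.3],[[0,0,-0.08],[-8,-1.6,-0.3],0.3],[[0,0,-0.1],[-10,-2,-0.3],0.3],[[0,0,-0.115],[-11.5,-2.3,-0.3],0.3],[[0,0,-0.121],[-12.2,-2.4,-0.3],0.3],[[-0.002,0,-0.123],[-12.5,-2.5,-0.3],0.3],[[-0.002,0,-0.123],[-12.5,-2.5,-0.3],0.3],[[-0.002,0,-0.123],[-12.5,-2.5,-0.3],0.3]]'
python3 -c "
from h import *
snap('wrist','4');snap('side','4');snap('top','4')
plan([.5853,-.2170,.27],np.radians(102.75))
for n,(a,b,c,d) in {'side':(270,60,430,190),'top':(370,130,530,250)}.items():
    im=cv2.imread(f'pics/{n}4.png')[b:d,a:c];cv2.imwrite(f'pics/{n}4c.png',cv2.resize(im,None,fx=4,fy=4,interpolation=2))
"
```

```text
time: 6.65
ee_pos: [0.5852, -0.2153, 0.2692]
ee_rot: [-3.141, -0.002, 1.794]
contact_force: [-0.1, 0.5, -3.8]
width: 0.0101
t 6.8 rv [-0.0002 -0.0017  0.0022] shift [-0.19 -0.07 -0.03] F [ 0.4 -0.  -3.7] w 9.8 pos [ 0.5856 -0.215   0.2697] rot [-3.1414e+00 -1.7000e-03  1.7955e+00]
```

View pics/wrist4.png

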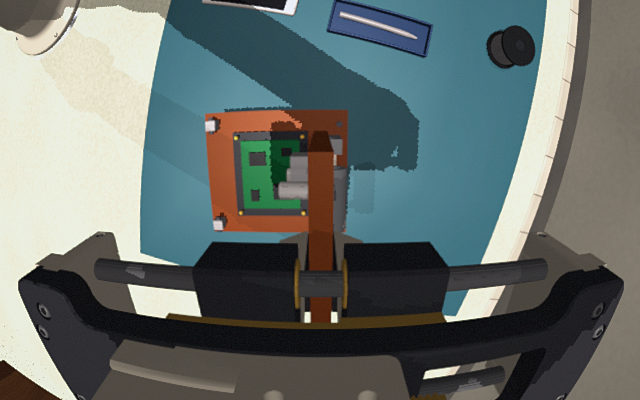

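View pics/side4c.png

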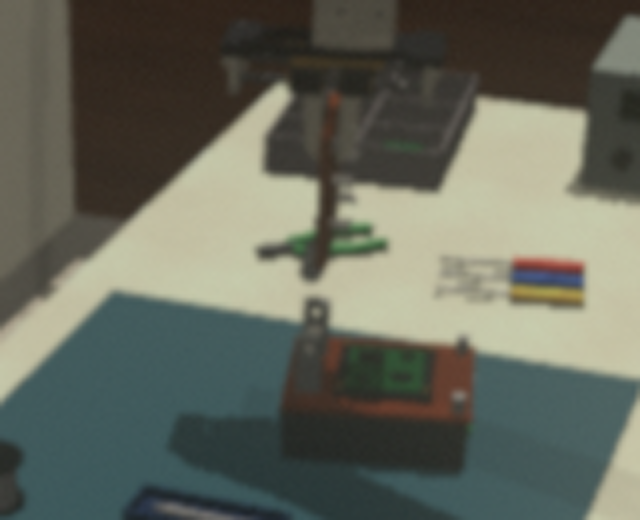

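View pics/top4c.png

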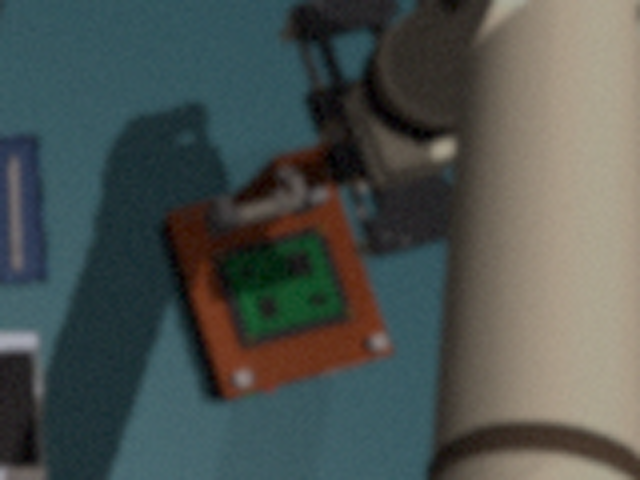

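The hover looks right: barrel side to the jig's rear, pushers to its front, the +y lug seen at wrist (337,147). I'm fitting the held gate and the jig in the same wrist frame.

```bash
python3 - <<'E'
from h import *
f=load("wrist4.npz");P=wcloud(f);im=f["image"].astype(int);s=1000
yaw=12.85
def loc(q,c=(.596,-.2146),yaw=yaw):
    Rz=R.from_euler('z',yaw,degrees=True).as_matrix()[:2,:2]
    l=np.c_[(q[:,:2]-c)@Rz,q[:,2:]]*1000; return l
V=np.zeros(P.shape[:2],bool);V[90:240,190:370]=1
# jig top
m=V&(abs(P[...,2]-.06)<.004)&(im[...,0]>im[...,2]+40)
q=P[m];r=cv2.minAreaRect((q[:,:2]*1000).astype(np.float32));print("jig",len(q),r,q[:,2].mean())
print(np.percentile(loc(q),[.2,1,50,99,99.8],axis=0).round(1))
m=V&(abs(P[...,2]-.114)<.005)&(P[...,2]>.1);m[:130]=0;m[165:]=0;m[:,325:]&=True
q=P[m];l=loc(q);k=(abs(l[:,0])<20)&(l[:,1]>20)&(l[:,1]<60);l=l[k];print("lug+y",len(l));print(np.percentile(l,[1,50,99],axis=0).round(1))
# gate top edge z ~ .25
V[:]=0;V[125:230,295:345]=1
m=V&(im[...,0]>im[...,2]+40)&(P[...,2]>.22)
q=P[m];print("z",np.percentile(q[:,2],[1,50,99]))
zt=np.percentile(q[:,2],98);q=q[q[:,2]>zt-.006];l=loc(q);print("top",len(q));print(np.percentile(l,[.5,2,50,98,99.5],axis=0).round(1));u,_,v=np.linalg.svd(q[:,:2]-q[:,:2].mean(0));print(np.degrees(np.arctan2(v[0,1],v[0,0])))
# barrel
m=V.copy();m[:]=0;m[150:232,330:350]=1
q=P[m];l=loc(q);k=(l[:,2]>130)&(l[:,2]<200);l=l[k];print("barrel",len(l));print(np.percentile(l,[1,10,50,90,99],axis=0).round(1))
E
cd pics; python3 -c "
import cv2
im=cv2.imread('wrist4.png')[90:245,190:390];cv2.imwrite('wrist4c.png',cv2.resize(im,None,fx=4,fy=3.87,interpolation=2))"
```

```text
jig 6615 ((531.32763671875, -228.46725463867188), (173.30679321289062, 154.39866638183594), 12.466975212097168) 0.06030116223498567
[[-152.3  -75.3   58.2]
 [-151.6  -74.6   58.6]
 [ -97.5   35.1   60.3]
 [  19.5   77.2   62.2]
 [  20.4   77.9   62.6]]
lug+y 170
[[  0.4  32.1 112.4]
 [  6.6  40.4 114.3]
 [ 11.7  47.6 115.9]]
z [0.23195483 0.31007215 0.31197136]
top 1976
[[-14.8  29.6 308.1]
 [-14.7  30.  308.8]
 [-10.1  46.5 310.2]
 [ -5.3  61.2 311.5]
 [ -5.1  77.1 427.6]]
-77.11426078281457
barrel 809
[[ -0.  -24.5 166.4]
 [  1.5 -17.8 175.1]
 [  5.8   4.6 181.3]
 [ 10.3  26.6 183.1]
 [ 11.9  29.4 184.3]]
```

View pics/wrist4c.png

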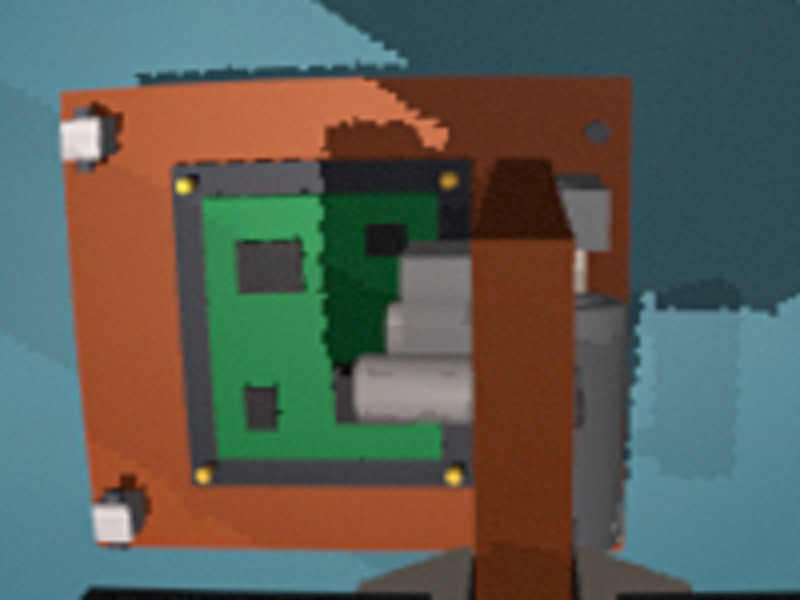

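```bash
python3 -m crank '[[[0,-0.001,0.001],[-0.04,-0.05,0.6],0.3],[[0,-0.001,0.001],[-0.07,-0.09,1.5],0.3],[[0,-0.001,0.001],[-0.07,-0.09,2.4],0.3],[[0,-0.001,0.001],[-0.07,-0.09,2.9],0.3],[[0,-0.001,0.001],[-0.07,-0.09,3],0.3],[[0,-0.001,0.001],[-0.07,-0.09,3],0.3],[[0,-0.001,0.001],[-0.07,-0.09,3],0.3]]'
cat > rel.py <<'E'
from h import *
import sys
tag=sys.argv[1]
f=snap('wrist',tag);P=wcloud(f);im=f["image"].astype(int)
yaw=12.8
c=np.array([.596,-.2146]);Rz=R.from_euler('z',yaw,degrees=True).as_matrix()[:2,:2]
L=np.concatenate([(P[...,:2]-c)@Rz,P[...,2:]],-1)*1000
np.save(f"L{tag}.npy",L)
plan([.5853,-.2170,.20],np.radians(102.75))
from cell import env;s=env.read_state();print("TCP loc",((s['ee_pos'][:2]-c)@Rz*1000).round(2))
h,w=im.shape[:2]
a,b,x1,y1=300,110,370,250
cv2.imwrite(f"pics/w{tag}c.png",cv2.resize(f["image"][b:y1,a:x1,::-1],None,fx=4,fy=4,interpolation=2))
x,y,z=L[...,0],L[...,1],L[...,2]
top=s['ee_pos'][2]*1000+40.5
m=(abs(z-top)<5)&(im[...,0]>im[...,2]+30)&(abs(y)<70);l=L[m]
ys=l[:,1]
print("board top n",len(l),"x",np.percentile(l[:,0],[1,50,99]).round(1),"y99",np.percentile(ys,[99,99.7]).round(1),"z",np.median(l[:,2]).round(1),"yaw err",np.degrees(np.polyfit(l[:,1],l[:,0],1)[0]).round(2))
m=(abs(z-114)<4)&(abs(x)<18)&(y>22)&(y<56)&(im.max(-1)-im.min(-1)<40);l=L[m]
if len(l): print("lug top",len(l),"x",np.percentile(l[:,0],[2,50,98]).round(1),"y",np.percentile(l[:,1],[2,50,98]).round(1),"z",np.median(l[:,2]).round(1))
az=s['ee_pos'][2]*1000-97.5
m=(abs(z-az-5)<8)&(abs(x)<16)&(y>-30)&(y<32)&(im.max(-1)-im.min(-1)<40);l=L[m]
if len(l): print("barrel",len(l),"x99",np.percentile(l[:,0],[50,98,99.5]).round(1),"y",np.percentile(l[:,1],[2,98,99.5]).round(1),"zmax",np.percentile(l[:,2],95).round(1),"ax",az)
E
python3 rel.py 5
```

```text
time: 7.38
ee_pos: [0.585, -0.2159, 0.2396]
ee_rot: [-3.141, -0.001, 1.794]
contact_force: [0.2, -0.9, -3.2]
width: 0.0101
t 7.43 rv [ 0.0003 -0.0004  0.001 ] shift [-0.1  -0.01  4.  ] F [ 0.9  0.1 -3.8] w 10.0 pos [ 0.5851 -0.216   0.24  ] rot [ 3.1413e+00 -4.0000e-04  1.7944e+00]
TCP loc [-10.91   1.02]
board top n 3473 x [-15.2 -10.5  -5.5] y99 [60.7 60.8] z 280.5 yaw err -0.12
lug top 210 x [ 0.   5.7 11.2] y [32.7 41.1 48. ] z 114.2
barrel 762 x99 [ 5.4 10.9 11.2] y [-24.1  28.5  28.7] zmax 153.8 ax 142.4647294768847
```

View pics/w5c.png

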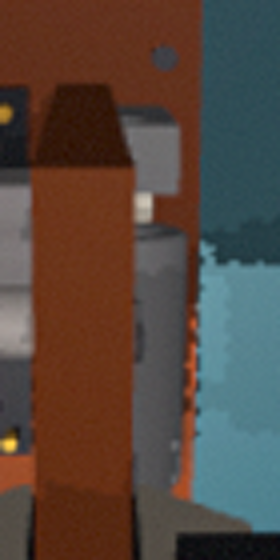

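Gap between barrel end and +y lug shows about 3.9 mm (nominal 3), and x is about 0.8 mm too far back. I'm correcting both and descending to about 5 mm above the rail.

```bash
python3 -m crank '[[[0,0,0],[0.08,-0.08,0.2],0.3],[[0,0,0],[0.08,-0.08,0.5],0.3],[[0,0,0],[0.08,-0.08,1.2],0.3],[[0,0,0],[0.08,-0.08,1.9],0.3],[[0,0,0],[0.08,-0.08,2.6],0.3],[[0,0,0],[0.08,-0.08,3.2],0.3],[[0,0,0],[0.08,-0.08,3.45],0.3],[[0,0,0],[0.08,-0.08,3.5],0.3],[[0,0,0],[0.08,-0.08,3.5],0.3],[[0,0,0],[0.08,-0.08,3.5],0.3]]'
python3 rel.py 6
```

```text
time: 8.27
ee_pos: [0.5844, -0.2155, 0.2052]
ee_rot: [3.141, -0.0, 1.794]
contact_force: [-0.4, -0.4, -3.1]
width: 0.0096
t 8.32 rv [0.001 0.    0.001] shift [-0.16  0.05  0.54] F [ 0.1  0.5 -3.3] w 9.8 pos [ 0.5845 -0.2155  0.2054] rot [3.1406 0.     1.7943]
TCP loc [-11.43   1.63]
board top n 3473 x [-15.6 -11.   -6. ] y99 [61.3 61.4] z 246.1 yaw err -0.1
lug top 385 x [ 0.1  5.9 11.5] y [22.6 38.4 47.9] z 114.3
barrel 774 x99 [ 5.1 10.7 11. ] y [-23.8  29.1  31.8] zmax 119.4 ax 107.86466919193725
```

View pics/w6c.png

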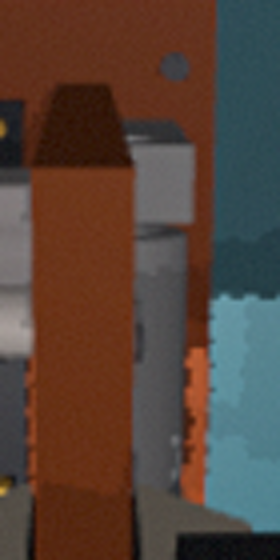

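```bash
cat > ax.py <<'E'
from h import *
import sys
from scipy.optimize import least_squares
tag=sys.argv[1];L=np.load(f"L{tag}.npy");f=load(f"wrist{tag}.npz");im=f["image"].astype(int)
zc=float(sys.argv[2])
x,y,z=L[...,0],L[...,1],L[...,2]
m=(x>-3)&(x<16)&(abs(y-2)<22)&(z>zc-9)&(z<zc+13)&(im.max(-1)-im.min(-1)<40);l=L[m]
r=least_squares(lambda p:np.hypot(l[:,0]-p[0]-p[2]*(l[:,1]),l[:,2]-p[1])-11,[0,zc,0],loss='soft_l1',f_scale=.5)
print("barrel axis x,z,slope",r.x.round(2),"rms",np.sqrt(np.mean(r.fun**2)).round(2),len(l))
# by row edges of the barrel end and lug: print y profile along the barrel crest 
for xx in (2,4,6,8,10):
    k=(abs(x-xx)<1)&(y>20)&(y<55)&(z>85)&(z<130); l=L[k];o=np.argsort(-l[:,1]);l=l[o]
    print(xx,[(round(a,1),round(b,1)) for a,b in l[:,1:]][::2][:22])
m=(abs(z-114)<1.8)&(x>-2)&(x<18)&(y>33)&(y<52);l=L[m]
for v in sorted(set(np.where(m)[0])):
    k=m[v]; print("row",v,"x",L[v][k][:,0].min().round(1),L[v][k][:,0].max().round(1),"y",L[v][k][:,1].mean().round(1),k.sum())
E
python3 ax.py 6 107.9
```

```text
barrel axis x,z,slope [ -0.28 107.96  -0.  ] rms 0.55 612
2 [(np.float64(47.9), np.float64(110.3)), (np.float64(47.8), np.float64(109.3)), (np.float64(47.6), np.float64(114.6)), (np.float64(47.5), np.float64(91.3)), (np.float64(47.3), np.float64(97.3)), (np.float64(46.9), np.float64(115.5)), (np.float64(46.0), np.float64(114.9)), (np.float64(45.7), np.float64(112.4)), (np.float64(45.0), np.float64(113.1)), (np.float64(44.3), np.float64(114.4)), (np.float64(43.5), np.float64(114.4)), (np.float64(42.6), np.float64(113.8)), (np.float64(41.9), np.float64(114.6)), (np.float64(40.8), np.float64(112.8)), (np.float64(40.3), np.float64(114.7)), (np.float64(39.5), np.float64(114.8)), (np.float64(38.6), np.float64(114.7)), (np.float64(38.5), np.float64(114.0)), (np.float64(37.7), np.float64(113.9)), (np.float64(36.9), np.float64(114.0)), (np.float64(36.1), np.float64(114.5)), (np.float64(35.3), np.float64(114.5))]
4 [(np.float64(48.0), np.float64(110.3)), (np.float64(47.7), np.float64(92.8)), (np.float64(47.6), np.float64(92.1)), (np.float64(47.6), np.float64(114.0)), (np.float64(47.4), np.floa
[... 3083 characters left out ...]
.float64(114.4)), (np.float64(39.3), np.float64(113.3)), (np.float64(38.6), np.float64(114.5)), (np.float64(37.9), np.float64(115.0)), (np.float64(37.7), np.float64(113.8))]
row 146 x -1.5 11.5 y 47.6 17
row 147 x -1.5 11.5 y 46.8 16
row 148 x -0.7 11.5 y 45.9 16
row 149 x -0.7 11.5 y 45.2 16
row 150 x -0.6 11.5 y 44.3 16
row 151 x 0.1 10.7 y 43.5 13
row 152 x 0.1 11.4 y 42.7 14
row 153 x 0.1 11.6 y 41.9 14
row 154 x 0.2 11.6 y 41.0 14
row 155 x 0.2 11.5 y 40.2 15
row 156 x 0.2 11.6 y 39.4 15
row 157 x 0.2 11.7 y 38.6 15
row 158 x 0.2 11.7 y 37.7 15
row 159 x 0.2 11.6 y 36.9 15
row 160 x 0.2 11.7 y 36.1 14
row 161 x 0.2 10.7 y 35.3 14
row 162 x 0.2 10.9 y 34.4 14
row 163 x 0.3 10.9 y 33.6 13
```

Relative check: barrel axis x −0.3..+0.2 mm and y +0.2 mm from the hinge, about 6 mm to go. I'm lowering slowly and watching force.

```bash
python3 -m crank '[[[0.001,0,0],[0,0,0.1],0.3],[[0.001,0,0],[0,0,0.2],0.3],[[0.001,0,0],[0,0,0.3],0.3],[[0.001,0,0],[0,0,0.4],0.3],[[0.001,0,0],[0,0,0.48],0.3],[[0.001,0,0],[0,0,0.5],0.3],[[0.001,0,0],[0,0,0.5],0.3]]'
python3 -m crank '[[[0,0,0],[0,0,0.03],0.3],[[0,0,0],[0,0,0.05],0.3],[[0,0,0],[0,0,0.06],0.3],[[0,0,0],[0,0,0.06],0.3],[[0,0,0],[0,0,0.06],0.3]]'
```

```text
time: 8.9
ee_pos: [0.5844, -0.2155, 0.2002]
ee_rot: [-3.141, -0.0, 1.794]
contact_force: [0.4, 0.5, -4.3]
width: 0.0096
time: 9.32
ee_pos: [0.5844, -0.2155, 0.1996]
ee_rot: [-3.141, -0.0, 1.794]
contact_force: [-0.5, 0.1, -3.4]
width: 0.0098
```

```bash
python3 -m crank '[[[0,0,0],[0,0,0.02],0.3],[[0,0,0],[0,0,0.03],0.3],[[0,0,0],[0,0,0.03],0.3],[[0,0,0],[0,0,0.03],0.3]]'
python3 rel.py 7; python3 ax.py 7 102 | grep -E "barrel|row 15[5-9]"
```

```text
time: 9.65
ee_pos: [0.5844, -0.2155, 0.1993]
ee_rot: [-3.141, -0.0, 1.794]
contact_force: [-0.2, 0.1, -3.7]
width: 0.0101
t 9.7 rv [-0.0002 -0.0001  0.001 ] shift [-0.16  0.05 -0.07] F [ 0.2 -0.3 -3.5] w 9.6 pos [ 0.5844 -0.2155  0.1994] rot [-3.1414e+00 -1.0000e-04  1.7943e+00]
TCP loc [-11.49   1.65]
board top n 3483 x [-15.6 -10.9  -5.9] y99 [61.3 61.4] z 240.2 yaw err -0.11
lug top 406 x [-0.2  4.6 11. ] y [22.7 38.  48.1] z 113.8
barrel 775 x99 [ 5.1 10.6 11.1] y [-23.9  28.9  29.2] zmax 113.5 ax 101.85004764062165
barrel axis x,z,slope [ -0.37 102.09   0.  ] rms 0.52 622
row 155 x -0.2 11.0 y 41.1 15
row 156 x -0.2 11.0 y 40.3 15
row 157 x -0.1 11.0 y 39.5 15
row 158 x -0.2 11.0 y 38.6 15
row 159 x -0.1 11.0 y 37.9 15
```

```bash
python3 -m crank '[[[0,0,0],[0,0,0.03],0.3],[[0,0,0],[0,0,0.03],0.3],[[0,0,0],[0,0,0.03],0.3],[[0,0,0],[0,0,0.03],0.3]]'
python3 -m crank '[[[0,0,0],[0,0,0.03],0.3],[[0,0,0],[0,0,0.03],0.3],[[0,0,0],[0,0,0.03],0.3],[[0,0,0],[0,0,0.03],0.3]]'
```

```text
time: 10.03
ee_pos: [0.5845, -0.2156, 0.1991]
ee_rot: [-3.142, 0.0, 1.794]
contact_force: [-1.6, 0.1, -3.6]
width: 0.0097
time: 10.37
ee_pos: [0.5845, -0.2156, 0.1991]
ee_rot: [3.141, 0.0, 1.794]
contact_force: [-1.1, -0.1, -0.9]
width: 0.0099
```

```bash
python3 -m crank '[[[0,0,0],[0,0,0.04],0.3],[[0,0,0],[0,0,0.04],0.3],[[0,0,0],[0,0,0.04],0.3],[[0,0,0],[0,0,0.04],0.3],[[0,0,0],[0,0,0.04],0.3]]'
python3 rel.py 8; python3 ax.py 8 102 | grep -E "barrel|row 15[5-9]"
python3 -c "
from h import *
for n,(a,b,c,d) in {'side':(300,100,420,190),'top':(370,130,530,250)}.items():
    im=snap(n,'8')['image'][b:d,a:c,::-1];cv2.imwrite(f'pics/{n}8c.png',cv2.resize(im,None,fx=5,fy=5,interpolation=2))"
```

```text
time: 10.78
ee_pos: [0.5846, -0.2156, 0.199]
ee_rot: [3.141, 0.0, 1.794]
contact_force: [-2.5, 1.1, 4.9]
width: 0.01
t 10.83 rv [0.0004 0.0003 0.001 ] shift [-0.15  0.04 -0.09] F [-2.7  0.5  4.5] w 9.7 pos [ 0.5846 -0.2156  0.1991] rot [3.1412e+00 3.0000e-04 1.7943e+00]
TCP loc [-11.33   1.51]
board top n 3478 x [-15.5 -10.8  -5.8] y99 [61.1 61.2] z 240.0 yaw err -0.12
lug top 398 x [-0.1  4.8 11.1] y [22.8 38.4 48.1] z 114.0
barrel 766 x99 [ 5.2 10.7 11.1] y [-23.8  29.   29.3] zmax 113.2 ax 101.5782183974672
barrel axis x,z,slope [ -0.26 101.76   0.  ] rms 0.53 613
row 155 x -0.0 11.1 y 41.0 15
row 156 x -0.0 11.0 y 40.1 15
row 157 x 0.0 11.1 y 39.4 15
row 158 x 0.0 11.1 y 38.5 15
row 159 x -0.0 11.1 y 37.7 15
```

View pics/w8c.png

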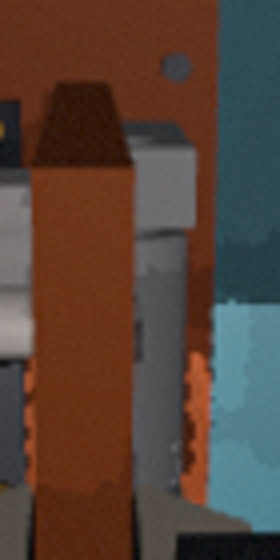

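View pics/side8c.png

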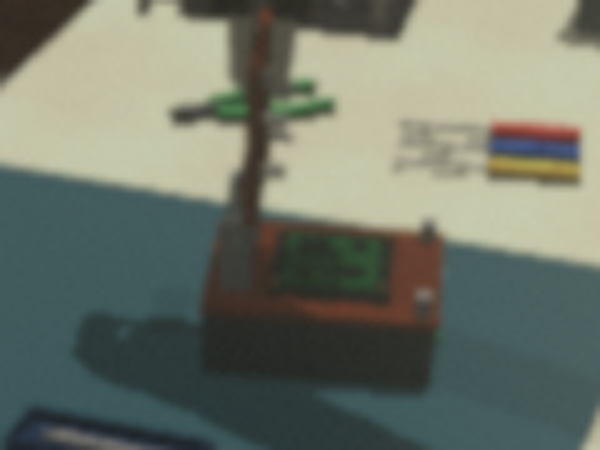

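View pics/top8c.png

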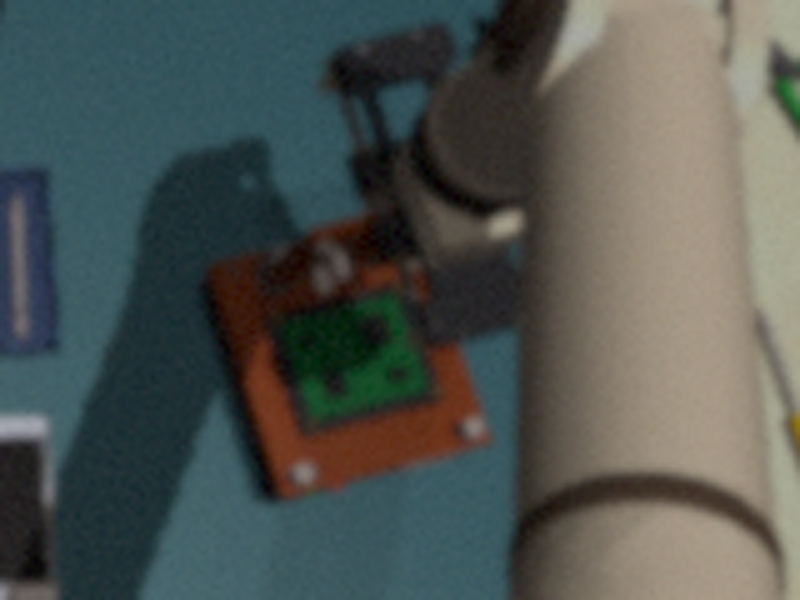

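The barrel now rests on the rail with about 8 N of rail load: Fz went from −3.5 to +4.7 N. The board is upright and the pushers face front. I'm doing a sub-pixel check of the x alignment from edges (lug +x edge at image col ≈349, barrel silhouette ≈347).

```bash
cat > edge.py <<'E'
from h import *
import sys
tag=sys.argv[1]
f=load(f"wrist{tag}.npz");g=f["image"].astype(float)
fl=200/np.tan(np.radians(float(f["fovy"]))/2)
yaw=12.8;c=np.array([.596,-.2146,0]);M=R.from_euler('z',yaw,degrees=True).as_matrix()
C=(f["T"][:3,3]-c)@M*1000
def ray(u,v):
    dx,dy=u-f["cx"],v-f["cy"];r=np.hypot(dx,dy);th=r/fl
    d=np.array([dx/r*np.sin(th),dy/r*np.sin(th),np.cos(th)]);return (f["T"][:3,:3]@d)@M
def edge(v,a,b):
    row=g[v-1:v+2,a:b].mean(0);d=np.abs(np.diff(row,axis=0)).sum(1);i=int(np.argmax(d[1:-1]))+1
    w=d[i-1:i+2];return a+.5+i+(w[2]-w[0])/w.sum()
print("cam",C.round(1))
xs=[]
for v in range(149,163,2):
    u=edge(v,341,356);d=ray(u,v);t=(114-C[2])/d[2];p=C+t*d;xs.append(p[0]);print("lug",v,round(u,2),p.round(2))
print("-> hinge x",np.median(xs)-12)
xb=[]
for v in range(172,216,4):
    u=edge(v,340,353);d=ray(u,v)
    # tangent to cylinder along y at z=101.8, radius 11 : in xz plane
    n=np.array([d[2],-d[0]]);n/=np.linalg.norm(n)
    if n[0]<0:n=-n
    # n.(axis-C)= -11  (axis on -x side of the ray)
    zz=101.8; xa=(-11-n[1]*(zz-C[2]))/n[0]+C[0];xb.append(xa);print("barrel",v,round(u,2),xa.round(2))
print("-> barrel x",np.median(xb))
E
python3 edge.py 8
```

```text
cam [-10.6  77.3 357.3]
lug 149 348.58 [ 11.51  45.8  114.  ]
lug 151 348.64 [ 11.59  44.2  114.  ]
lug 153 348.53 [ 11.53  42.59 114.  ]
lug 155 348.41 [ 11.46  40.98 114.  ]
lug 157 348.46 [ 11.53  39.37 114.  ]
lug 159 348.46 [ 11.56  37.75 114.  ]
lug 161 348.45 [ 11.58  36.14 114.  ]
-> hinge x -0.4708687355487413
barrel 172 346.33 0.04
barrel 176 346.31 0.1
barrel 180 346.1 -0.01
barrel 184 346.22 0.16
barrel 188 346.18 0.2
barrel 192 345.55 -0.25
barrel 196 345.64 -0.1
barrel 200 347.13 1.27
barrel 204 345.63 0.06
barrel 208 347.18 1.5
barrel 212 346.35 0.87
-> barrel x 0.097781512193448
```

The barrel axis is about 0.5 mm behind the hinge axis. I'm lifting 1.5 mm, shifting forward 0.5 mm, and setting down again gently.

```bash
python3 -m crank '[[[0,0,0],[0,0,-0.08],0.3],[[0,0,0],[0,0,-0.15],0.3],[[0,0,0],[0,-0.03,-0.15],0.3],[[0,0,0],[0,-0.05,-0.15],0.3],[[0,0,0],[0,-0.05,-0.15],0.3],[[0,0,0],[0,-0.05,-0.1],0.3],[[0,0,0],[0,-0.05,-0.06],0.3],[[0,0,0],[0,-0.05,-0.03],0.3],[[0,0,0],[0,-0.05,-0.02],0.3],[[0,0,0],[0,-0.05,-0.02],0.3],[[0,0,0],[0,-0.05,-0.02],0.3]]'
python3 -m crank '[[[0,0,0],[0,0,0.02],0.3],[[0,0,0],[0,0,0.03],0.3],[[0,0,0],[0,0,0.03],0.3],[[0,0,0],[0,0,0.03],0.3]]'
python3 rel.py 9;python3 edge.py 9|grep -- '->'
```

```text
time: 11.85
ee_pos: [0.5841, -0.2158, 0.1992]
ee_rot: [3.141, 0.0, 1.794]
contact_force: [0.5, 0.5, -4.1]
width: 0.0098
time: 12.18
ee_pos: [0.5842, -0.2158, 0.1991]
ee_rot: [3.141, 0.0, 1.794]
contact_force: [0.4, 0.4, -1.7]
width: 0.0096
t 12.23 rv [0.0005 0.0003 0.001 ] shift [-0.14  0.08 -0.09] F [-0.4  0.5 -0.9] w 9.4 pos [ 0.5842 -0.2158  0.1991] rot [3.1410e+00 3.0000e-04 1.7943e+00]
TCP loc [-11.81   1.48]
board top n 3476 x [-15.9 -11.3  -6.3] y99 [61.1 61.2] z 240.0 yaw err -0.12
lug top 407 x [-0.4  4.5 11.2] y [23.1 38.5 48. ] z 114.0
barrel 781 x99 [ 4.8 10.4 10.8] y [-24.4  29.   31.9] zmax 113.4 ax 101.60108551960457
-> hinge x -0.46227287010711215
-> barrel x -0.2407238920241177
```

```bash
python3 -m crank '[[[0,0,0],[0,0,0.02],0.3],[[0,0,0],[0,0,0.03],0.3],[[0,0,0],[0,0,0.03],0.3],[[0,0,0],[0,0,0.03],0.3],[[0,0,0],[0,0,0.03],0.3],[[0,0,0],[0,0,0.03],0.3]]'
python3 rel.py 10;python3 edge.py 10|grep -- '->'; python3 ax.py 10 101.8|grep barrel
python3 - <<'E'
from h import *
f=snap('side','10');im=f['image'][100:190,300:420,::-1];cv2.imwrite('pics/side10c.png',cv2.resize(im,None,fx=6,fy=6,interpolation=2))
L=np.load("L10.npy");
# outer/inner lug faces & barrel end, y profile near x=5
m=(abs(L[...,0]-6)<4)&(L[...,2]>85)&(L[...,2]<111)&(L[...,1]>40);print("outer face y",np.median(L[m][:,1]),m.sum())
E
```

```text
time: 12.73
ee_pos: [0.5842, -0.2158, 0.1991]
ee_rot: [3.141, 0.0, 1.794]
contact_force: [-1.1, 0.7, 1.0]
width: 0.0095
t 12.78 rv [0.0008 0.0004 0.0009] shift [-0.14  0.08 -0.09] F [-2.  -0.1  1.6] w 9.8 pos [ 0.5842 -0.2158  0.1991] rot [3.1408e+00 4.0000e-04 1.7942e+00]
TCP loc [-11.75   1.43]
board top n 3476 x [-15.9 -11.2  -6.2] y99 [61.  61.1] z 240.0 yaw err -0.1
lug top 410 x [-0.4  4.4 10.9] y [22.6 38.3 48. ] z 114.0
barrel 783 x99 [ 4.8 10.4 10.8] y [-24.4  29.   31.9] zmax 113.3 ax 101.58237830757594
-> hinge x -0.5695394954324406
-> barrel x -0.19448274885857764
barrel axis x,z,slope [ -0.57 101.77  -0.  ] rms 0.55 620
outer face y 47.78871766652509 30
```

View pics/side10c.png

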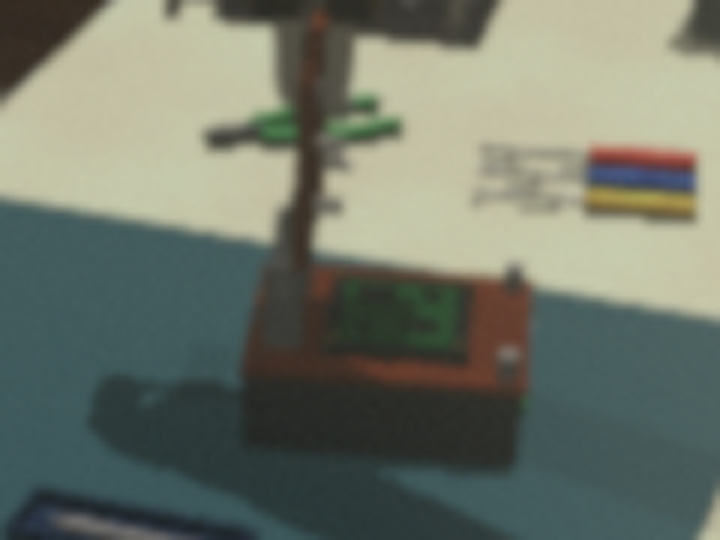

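View pics/wrist10.png

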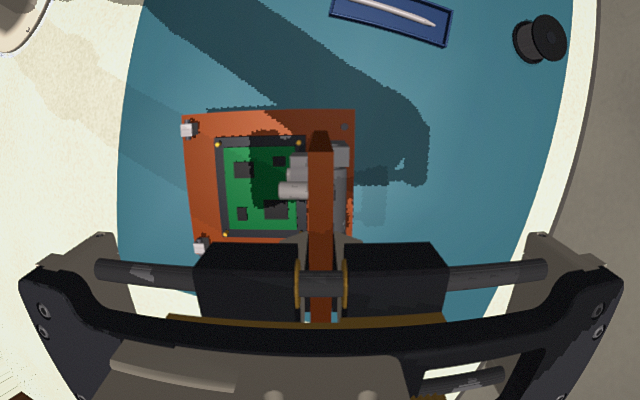

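The barrel rests with a net Fz of about +1.5 N, roughly 5 N on the rail. Its axis is at z≈101.8 mm, within about 0.4 mm of the hinge in x and 0.2 mm in y. The pin, tray and spool are unmoved. Handing in.

Run:
```python
from cell import env
print(env.job_done()); s=env.read_state(); print(s['time'],s['ee_pos'],s['contact_force'],s['width'])
```

```text
the job is handed in; nothing more can be done
None
the job is handed in; nothing more can be done
```

The brown gate is out of the rack and its hinge barrel is resting on the white rail between the jig's two lugs. It is upright with its pushers facing the jig's front, and the arm still grips it at 45 N. I handed the job in at about 12.8 s. No reading was possible after that, so the last second is unchecked.

- **Rail contact:** I set the barrel down twice. The first time its axis was about 0.5 mm too far back, so I lifted it 1.5 mm, shifted it forward and lowered it again. The vertical force went from −3.5 N hanging to about +1.5 N, so the rail carries roughly 5 N.
- **Bore alignment:** The last wrist images put the barrel axis 101.8 mm above the bench. It is about 0.2 mm off centre along the hinge and turned about 0.1° from the yaw I estimated for the jig.
- **Front to back:** The two methods disagreed slightly here. The edge check put the axis about 0.4 mm behind the hinge, and the fit to the barrel's surface put it about level.
- **Not seen:** The gripper hid the lug on the −y side, so that side relies on the given dimensions. I could not look through the bores.
- **The rest of the bench:** The circuit board was still in the rack after the gate was lifted out, and I did not look at the rack again. The pin, tray and spool looked in place in the last wrist picture. The arm did not go near the phone or the pink look-alikes.

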